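# Put the microscope lenses away in their cups

### The job

Put the four black-and-silver microscope lenses away: stand each one, glass face up, on the floor of the shallow beige storage cup made for its size, the smallest lens in the smallest cup and so on up to the largest in the largest. Set each lens down on the floor of its cup before letting go, do not let it drop, and leave the two glass specimen jars where they stand.

Things in the scene. Friction and masses are not known exactly. Their poses are not given: they have to be found in the camera images.
- lens_a: The smallest of four microscope lenses: an upright plain cylinder 24 mm in diameter and 42 mm tall, black barrel with a knurled aluminium ring and a dark glass face on top; about 60 g, loose, standing on the bench. Origin: centre of its underside; z up along its axis.
- lens_b: The second smallest of four microscope lenses: an upright plain cylinder 34 mm in diameter and 48 mm tall, black barrel with a knurled aluminium ring and a dark glass face on top; about 100 g, loose, standing on the bench. Origin: centre of its underside; z up along its axis.
- lens_c: The second largest of four microscope lenses: an upright plain cylinder 46 mm in diameter and 54 mm tall, black barrel with a knurled aluminium ring and a dark glass face on top; about 170 g, loose, standing on the bench. Origin: centre of its underside; z up along its axis.
- lens_d: The largest of four microscope lenses: an upright plain cylinder 58 mm in diameter and 60 mm tall, black barrel with a knurled aluminium ring and a dark glass face on top; about 250 g, loose, standing on the bench. Origin: centre of its underside; z up along its axis.
- cup_a: The smallest of four shallow round storage cups of beige plastic with a dark grey floor, open on top, fixed to the bench: inner diameter 40 mm (8 mm room all round for the 24 mm lens), outer diameter 48 mm, wall 4 mm, 10 mm tall, inner floor 4 mm above the bench. Origin: centre of its underside at bench height; z up.
- cup_b: The second smallest of four shallow round storage cups of beige plastic with a dark grey floor, open on top, fixed to the bench: inner diameter 50 mm (8 mm room all round for the 34 mm lens), outer diameter 58 mm, wall 4 mm, 10 mm tall, inner floor 4 mm above the bench. Origin: centre of its underside at bench height; z up.
- cup_c: The second largest of four shallow round storage cups of beige plastic with a dark grey floor, open on top, fixed to the bench: inner diameter 62 mm (8 mm room all round for the 46 mm lens), outer diameter 70 mm, wall 4 mm, 10 mm tall, inner floor 4 mm above the bench. Origin: centre of its underside at bench height; z up.
- cup_d: The largest of four shallow round storage cups of beige plastic with a dark grey floor, open on top, fixed to the bench: inner diameter 74 mm (8 mm room all round for the 58 mm lens), outer diameter 82 mm, wall 4 mm, 10 mm tall, inner floor 4 mm above the bench. Origin: centre of its underside at bench height; z up.
- vial: Bystander: a slim upright specimen jar of amber glass with a gold-coloured lid, 38 mm in diameter, 56 mm tall, loose on the bench. Origin: centre of its underside.
- pot: Bystander: a squat upright specimen jar of green glass with a gold-coloured lid and a paper label, 56 mm in diameter, 40 mm tall, loose on the bench. Origin: centre of its underside.
Things that resemble listed ones, but are neither listed nor needed, are in the scene too. What is shaped like the lens_d but pink, purple or red is not meant.

How it is judged:
By the outcome, as a careful person would: the job done as asked, in the order asked, and still so for the second after the job is handed in, with the robot touching nothing.
It also fails if it takes over 106 s, if anything falls off the work surface, if the arm or the gripper's body presses on something with over 40 N, if the wrist force passes 120 N, or if a joint passes its speed limit or range.

### The arm

A 7-joint arm with a two-finger parallel gripper is mounted at the origin on the work surface. World frame = base frame: x ahead of the robot, y to its left, z up, the work surface at z = 0. Lengths are in m, angles in rad, forces in N, time in s.
With the tool pointing down it reaches from about 0.4 to 0.85 m from the base axis. Payload 10.4 kg.
Tool frame: the origin (TCP) lies on the centre line of the jaws, within the pads' length; the fingertips stand 11 mm ahead of it and the grasp point (between the pads) lies 8 mm behind it (tip_reach is the distance from the TCP to the fingertips, in m); z points along the fingers, y is the line along which they close (so a half turn about z gives the same grasp; the last joint's range is limited). The gripper opens to 85 mm and grips with 20 to 120 N. Pads are 22 mm wide; open, the fingers measure 114 mm over their backs; the gripper's body (76 mm by 85 mm) begins 54 mm behind the grasp point. The pads swing forward as they close: fully open they stand 13 mm farther back than shut.
Start: joints at [-1.329, 0.332, -0.065, 1.46, 0.022, 1.35, -0.088], TCP at [0.164, 0.603, 0.242] pointing down, gripper open.
Joint ranges: [-2.6, 2.6], [-0.5, 2.12], [-1.47, 1.34], [0.16, 2.42], [-1.27, 4.41], [0.06, 2.06], [-2.6, 2.6]. Speed limits (rad/s): [2.22, 2.22, 2.79, 2.79, 3.14, 3.14, 3.14].

### API

Orientations are given as a unit quaternion [x, y, z, w].
In Python, from workcell import get_obs, camera, hand_in, tip_reach gives the robot as it stands. The module is installed in compiled form; this text tells all that it offers.
- The arm moves only by the tool move_arm, never from a script. Its argument "plan" is a list of rows, each an object with "delta_pos": the shift along the tool's x, y, z in shares of 0.75 m (1.0 is 0.75 m), a list of three; "turn": the turn, a rotation vector about the tool's x, y, z in fractions of the full range, 1 being 2 pi rad, a list of three; "fingers": the closure, from 0 (fully open) to 1 (shut). A call has 1 to 12 rows; each row is the pose to reach, as a shift and turn from the pose commanded when the call began, along the tool's axes at that moment; what a row does not reach only later rows make up. A row lasts 1/8 s, in which the tool goes at most 62.5 mm and 10.7 degrees, less where a joint would pass 70% of its speed; a pose out of reach is approached as far as the arm can. Shift and turn numbers lie between -1 and 1, and a call with a number outside is refused. A call with a gripper value outside its range is refused whole. The fingers move at their own pace and stop on an object; "force" is the grip in N (left out, the last holds). Time passes only in rows, so rows that repeat a pose let the fingers close. It gives the time, the measured TCP pose, the force, the opening and the grip force at its end, in the units of the state.
- get_obs(): the state, without advancing time (a new reading comes with each control period).
- camera(name): name is "side" or "top"; returns a dict with "color" (420x560x3 uint8, red, green, blue), "range_z" (420x560 float32, m along the optical axis (not along the pixel's ray), 0 where there is no reading), "fx", "fy", "cx", "cy" (pixels), "k1" (the pictures are not rectified: a ray, as slopes to the right and down, at radius r is drawn at 1 + k1 r^2 times it, then the intrinsics apply), "R" (3x3) and "t" (3): a world point X has camera coordinates R X + t. Camera axes: x right, y down, z forward; pixel columns grow to the right and rows downward; lengths in m; the calibration is good to about 2 mm. A picture is of the moment at which its call begins.
- hand_in(): hands the job in; it is judged then, once.
The state is a dict: "clock": time; "joint_pos": joint angles; "joint_velocities": joint speeds; "tau": joint torques, N m; "position": TCP position; "ee_rot": TCP orientation; "ft_force": force on the tool from outside, world axes, zero at the start; "torque": the same for the moment, N m; "grip_width": opening from 0.0 (shut) to 1.0 (fully open); "grasp_force": force on a finger pad.
Only numpy, scipy, OpenCV 4.12 (cv2) and the standard library are available. Lean on these libraries where they do the work, as an engineer would, in place of code of your own. Each camera call takes 0.05 s, during which the arm holds its last target. There are 200 camera calls.

## Working session

There is one attempt and no reset: what is moved stays moved. The work goes in short steps, Python scripts to look and compute and a tool call to move; the robot and the scene stay as the last step left them, time stands still between calls to the robot, and variables do not carry over. Pictures are saved under pics/ and viewed, at most 14 in all, crops included, and the job is handed in when it is done.

Besides the shell and the picture viewer there is one more tool, called after "Emit:" by a JSON object that holds its "method" and its "body". move_arm: Moves the arm, as the interface text tells. Its arguments: {"type":"object","properties":{"plan":{"type":"array","items":{"type":"object","properties":{"delta_pos":{"type":"array","items":{"type":"number"}},"turn":{"type":"array","items":{"type":"number"}},"fingers":{"type":"number"}}}},"force":{"type":"number"}},"required":["plan"]}

```bash
mkdir -p pics; python3 - <<'E'
from workcell import *
import cv2,numpy as np
print(get_obs())
for n in("top","side"):
    c=camera(n); cv2.imwrite(f"pics/{n}0.png",c["color"][:,:,::-1]); np.savez(f"{n}0.npz",**c)
    print(n,{k:c[k] for k in("fx","fy","cx","cy","k1","R","t")}, -c["R"].T@c["t"])
E
```

```text
{'clock': 0.0, 'joint_pos': array([-1.32859201,  0.3328836 , -0.06469243,  1.46094349,  0.02162389,
        1.34993172, -0.08848323]), 'joint_velocities': array([-0.00021054, -0.00012027,  0.00094353,  0.00038   ,  0.00198334,
       -0.00156703,  0.0016008 ]), 'tau': array([ 7.18070332e-04, -6.25462031e+01,  4.95810597e-02, -3.91592610e+01,
        1.62043667e-02,  1.03552974e-02, -3.24594248e-05]), 'position': array([0.16349547, 0.60285194, 0.24150756]), 'ee_rot': array([ 1.31997825e-01,  9.91249733e-01, -7.33294601e-04, -4.96334149e-05]), 'ft_force': array([ 0.21449841, -0.36434902,  0.59043956]), 'torque': array([-0.01765616, -0.01441666,  0.03506261]), 'grasp_force': 0.0, 'grip_width': 0.9981984491487588}
top {'fx': 417.3763582588046, 'fy': 417.3763582588046, 'cx': 277.53419943898416, 'cy': 210.5652319402867, 'k1': -0.005489331020677932, 'R': array([[ 0.01139662, -0.99952723, -0.0285559 ],
       [-0.98744438, -0.00674995, -0.15782278],
       [ 0.15755541,  0.02999601, -0.98705447]]), 't': array([0.00710918, 0.49531641, 0.91848072])} [ 0.34430477 -0.01710158  0.98496572]
side {'fx': 419.17195114270385, 'fy': 419.17195114270385, 'cx': 279.4030126424578, 'cy': 214.09329715317082, 'k1': -0.05966829750677975, 'R': array([[-0.96335985, -0.26811149, -0.00735023],
       [-0.13254086,  0.4997037 , -0.85599599],
       [ 0.2331753 , -0.82365796, -0.51693021]]), 't': array([0.47582803, 0.10491385, 0.82187241])} [0.28065864 0.75209087 0.51815396]
```

View pics/top0.png

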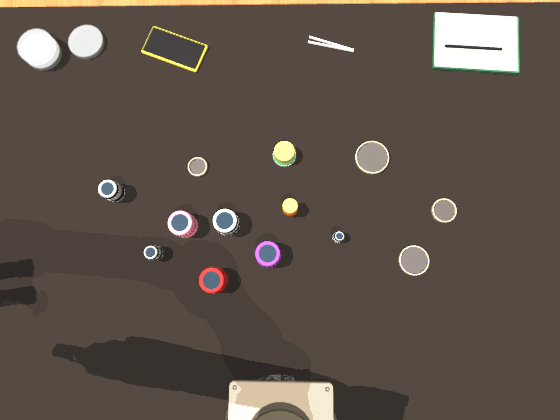

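View pics/side0.png

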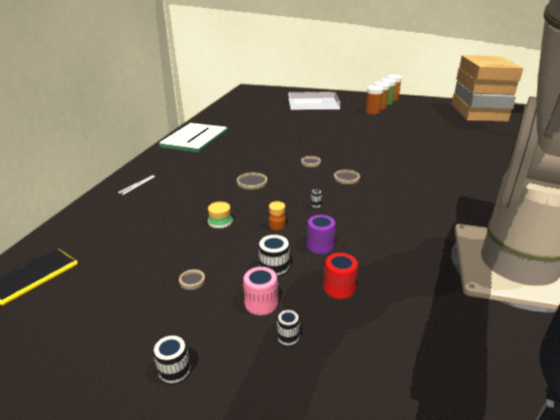

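The top picture shows the lenses at a (338,237), b (152,253), c (111,190) and d (226,222). The cups are at a (198,166), b (444,210), c (414,260) and d (372,157), and the jars at (284,153) and (290,207). The coloured decoys are at (182,224), (267,254) and (212,280). The side picture shows the same things: lens a (316,198), b (288,327), c (172,358), d (274,254).

```bash
cat > h.py <<'E'
import cv2,numpy as np
from scipy.optimize import least_squares
def ray(c,p):
    K=np.array([[c["fx"],0,c["cx"]],[0,c["fy"],c["cy"]],[0,0,1]],float)
    u=cv2.undistortPoints(np.float64(p).reshape(-1,1,2),K,np.array([float(c["k1"]),0,0,0]))[:,0]
    return -c["R"].T@c["t"], np.c_[u,np.ones(len(u))]@c["R"]
def plane(c,p,z):
    o,d=ray(c,p); return (o+d*((z-o[2])/d[:,2])[:,None])[:,:2]
def proj(c,X):
    return cv2.projectPoints(np.float64(X).reshape(-1,1,3),cv2.Rodrigues(c["R"])[0],c["t"],np.array([[c["fx"],0,c["cx"]],[0,c["fy"],c["cy"]],[0,0,1]],float),np.array([float(c["k1"]),0,0,0]))[0][:,0]
def tri(c1,p1,c2,p2):
    (o1,d1),(o2,d2)=ray(c1,[p1]),ray(c2,[p2]); d1,d2=d1[0],d2[0]
    s=np.linalg.lstsq(np.c_[d1,-d2],o2-o1,rcond=None)[0]; a,b=o1+s[0]*d1,o2+s[1]*d2
    return (a+b)/2,np.linalg.norm(a-b)
def circ(P):
    f=lambda q:np.hypot(*(P-q[:2]).T)-q[2]
    return least_squares(f,[*P.mean(0),.02],loss="soft_l1",f_scale=.001).x
def blob(c,px,kind,w=28):
    im=c["color"].astype(int); r,g,b=im[...,0],im[...,1],im[...,2]
    m=(b-r>12)&(b-r<90)&(r<110)&(g>r) if kind=="glass" else (r+g+b>300)
    m=m.astype(np.uint8); k=np.zeros_like(m); x,y=px; k[y-w:y+w,x-w:x+w]=1; m*=k
    cs,_=cv2.findContours(m,cv2.RETR_EXTERNAL,cv2.CHAIN_APPROX_NONE)
    cs=[q for q in cs if len(q)>4]
    return min(cs,key=lambda q:-cv2.contourArea(cv2.convexHull(q)))[:,0].astype(float)
E
python3 - <<'E'
from h import *
T,S=[dict(np.load(f"{n}0.npz")) for n in("top","side")]
L=dict(a=((338,237),(316,198),.042),b=((152,253),(288,325),.048),c=((109,189),(172,350),.054),d=((226,222),(274,247),.06))
C=dict(a=((198,166),(192,279)),b=((444,210),(311,161)),c=((414,260),(347,177)),d=((372,157),(252,181)))
def ctr(q): return np.array(cv2.fitEllipse(cv2.convexHull(q.astype(np.float32)))[0])
for kind,D in(("glass",L),("cup",C)):
  for n,v in D.items():
    t,s=blob(T,v[0],kind,26 if kind=="cup" else 14),blob(S,v[1],kind,26 if kind=="cup" else 14)
    X,e=tri(T,ctr(t),S,ctr(s)); h=v[2] if kind=="glass" else .01
    dz=T["range_z"][v[0][1],v[0][0]]; o,d=ray(T,[v[0]])
    print(kind,n,"tri",X.round(4),e.round(4),"depth z",(o+d[0]*dz)[2].round(4),"top",circ(plane(T,t,h)).round(4),"side",circ(plane(S,s,h)).round(4),ctr(t).round(1),ctr(s).round(1))
for n,px in dict(vial=(290,206),pot=(284,152),pink=(180,223),red=(211,280),purple=(267,254)).items():
    print(n,plane(T,[px],.05).round(3))
E
```

```text
glass a tri [ 0.4373 -0.1281  0.0463] 0.0009 depth z 0.0408 top [ 0.4379 -0.1287  0.0054] side [ 0.4377 -0.1339  0.0052] [339.3 235.8] [316.5 190.5]
glass b tri [0.397  0.2979 0.0498] 0.0001 depth z 0.0487 top [0.3971 0.2986 0.0091] side [0.3976 0.2961 0.0088] [150. 252.] [287.9 317. ]
glass c tri [0.5422 0.4052 0.0557] 0.0004 depth z 0.0521 top [0.5423 0.4058 0.0126] side [0.5435 0.4036 0.013 ] [106.9 188.2] [169.1 347.1]
glass d tri [0.4688 0.1303 0.0623] 0.0006 depth z 0.062 top [0.4688 0.1303 0.0173] side [0.4699 0.127  0.0151] [224.2 220.4] [273.3 243. ]
cup a tri [0.6077 0.2093 0.0088] 0.0002 depth z 0.004 top [0.6072 0.2093 0.0237] side [0.6074 0.2099 0.0264] [196.9 166.2] [191.3 278.5]
cup b tri [ 0.5032 -0.3769  0.0098] 0.0011 depth z 0.0036 top [ 0.5039 -0.3766  0.0291] side [ 0.502  -0.3767  0.0351] [443.7 210.1] [310.5 160.8]
cup c tri [ 0.386  -0.3026  0.0089] 0.0017 depth z 0.0039 top [ 0.387  -0.3022  0.0348] side [ 0.3854 -0.3003  0.0399] [413.6 260. ] [346.6 176.1]
cup d tri [ 0.6318 -0.2123  0.0089] 0.0006 depth z 0.0043 top [ 0.6321 -0.212   0.0407] side [ 0.6312 -0.2105  0.0457] [371.6 157. ] [251.6 180.1]
vial [[ 0.504 -0.017]]
pot [[ 0.631 -0.002]]
pink [[0.463 0.233]]
red [[0.336 0.157]]
purple [[0.395 0.034]]
```

```bash
cat > g.py <<'E'
import sys,numpy as np
from scipy.spatial.transform import Rotation as Ro
from workcell import get_obs
def go(*wps):
    o=get_obs(); R=Ro.from_quat(o["ee_rot"]); p=o["position"]; R0=R.as_matrix()
    print("clock",o["clock"],"at",p.round(4),"grip",round(o["grip_width"],3),"f",o["ft_force"].round(1),"q",o["joint_pos"].round(2))
    for x,y,z in wps:
        a=np.arctan2(y,x); Y=np.array([np.cos(a),np.sin(a),0]); Z=np.array([0,0,-1.])
        Rt=np.c_[np.cross(Y,Z),Y,Z]
        if R0[:,1]@Y<-.2: Rt[:,:2]*=-1
        print((x,y,z),"delta",(R0.T@(np.array([x,y,z])-p)).round(4),"turn",(R.inv()*Ro.from_matrix(Rt)).as_rotvec().round(3))
E
python3 - <<'E'
import workcell; print(workcell.tip_reach if not callable(workcell.tip_reach) else workcell.tip_reach())
from g import go
go((.36,.35,.2),(.438,-.129,.12),(.438,-.129,.025))
E
```

```text
0.011
clock 0.1 at [0.1635 0.6029 0.2416] grip 1.0 f [ 0.4 -0.2 -1.1] q [-1.33  0.33 -0.06  1.46  0.02  1.35 -0.09]
(0.36, 0.35, 0.2) delta [-0.2558 -0.1926  0.0419] turn [-0.001  0.     0.535]
(0.438, -0.129, 0.12) delta [-0.4565 -0.6344  0.1224] turn [-1.000e-03  1.000e-03  1.592e+00]
(0.438, -0.129, 0.025) delta [-0.4565 -0.6343  0.2174] turn [-1.000e-03  1.000e-03  1.592e+00]
```

Careful with the scale: shifts go in shares of 0.75 m and turns go in shares of 2 pi rad. That gives: -0.634 m / 0.75 = -0.8453, -0.4565 m / 0.75 = -0.6087, 1.592 rad / 6.2832 = 0.2534.

Emit:
{"method": "move_arm", "body": {"plan": [{"delta_pos": [-0.3413,-0.2573,0.056],"turn": [0,0,0.1432],"fingers": 0},{"delta_pos": [-0.3413,-0.2573,0.056],"turn": [0,0,0.1432],"fingers": 0},{"delta_pos": [-0.3413,-0.2573,0.056],"turn": [0,0,0.1432],"fingers": 0},{"delta_pos": [-0.3413,-0.2573,0.056],"turn": [0,0,0.1432],"fingers": 0},{"delta_pos": [-0.3413,-0.2573,0.056],"turn": [0,0,0.1432],"fingers": 0},{"delta_pos": [-0.6087,-0.8453,0.1627],"turn": [0,0,0.2534],"fingers": 0},{"delta_pos": [-0.6087,-0.8453,0.1627],"turn": [0,0,0.2534],"fingers": 0},{"delta_pos": [-0.6087,-0.8453,0.1627],"turn": [0,0,0.2534],"fingers": 0},{"delta_pos": [-0.6087,-0.8453,0.1627],"turn": [0,0,0.2534],"fingers": 0},{"delta_pos": [-0.6087,-0.8453,0.1627],"turn": [0,0,0.2534],"fingers": 0},{"delta_pos": [-0.6087,-0.8453,0.1627],"turn": [0,0,0.2534],"fingers": 0},{"delta_pos": [-0.6087,-0.8453,0.1627],"turn": [0,0,0.2534],"fingers": 0}]}}

```text
clock: 1.6
position: [0.4275, -0.0687, 0.1304]
ee_rot: [0.801, 0.599, 0.001, -0.0]
ft_force: [1.6, 1.2, -0.2]
grip_width: 1.003
grasp_force: 0.0
```

```bash
python3 -c "
from g import go
go((.438,-.129,.12),(.438,-.129,.025))"
```

```text
clock 1.6 at [ 0.4275 -0.0687  0.1304] grip 1.003 f [ 1.6  1.2 -0.2] q [-0.63 -0.02  0.69  2.11  0.02  1.05 -0.24]
(0.438, -0.129, 0.12) delta [-0.0549  0.0271  0.0103] turn [ 0.001 -0.001  0.001]
(0.438, -0.129, 0.025) delta [-0.055   0.0271  0.1053] turn [ 0.001 -0.001  0.001]
```

Converted, -0.055 m / 0.75 = -0.0733, 0.035 m / 0.75 = 0.0467.

Emit:
{"method": "move_arm", "body": {"plan": [{"delta_pos": [-0.0733,0.036,0.0133],"turn": [0,0,0],"fingers": 0},{"delta_pos": [-0.0733,0.036,0.0467],"turn": [0,0,0],"fingers": 0},{"delta_pos": [-0.0733,0.036,0.0467],"turn": [0,0,0],"fingers": 0},{"delta_pos": [-0.0733,0.036,0.0467],"turn": [0,0,0],"fingers": 0}]}}

```text
clock: 2.1
position: [0.4381, -0.1266, 0.096]
ee_rot: [0.8, 0.6, 0.0, -0.0]
ft_force: [0.4, -0.1, -0.6]
grip_width: 0.999
grasp_force: 0.0
```

```bash
python3 -c "
from g import go
go((.438,-.129,.12),(.438,-.129,.025))"
```

```text
clock 2.1 at [ 0.4381 -0.1266  0.096 ] grip 0.999 f [ 0.4 -0.1 -0.6] q [-0.55  0.12  0.78  2.09 -0.1   0.97 -0.  ]
(0.438, -0.129, 0.12) delta [-0.0023  0.0006 -0.024 ] turn [-0.    -0.     0.002]
(0.438, -0.129, 0.025) delta [-0.0024  0.0006  0.071 ] turn [-0.    -0.     0.002]
```

Converted, 0.071 m / 0.75 = 0.0947, -0.0024 m / 0.75 = -0.0032.

Emit:
{"method": "move_arm", "body": {"force": 30, "plan": [{"delta_pos": [-0.0032,0.0008,0.0533],"turn": [0,0,0],"fingers": 0},{"delta_pos": [-0.0032,0.0008,0.0947],"turn": [0,0,0],"fingers": 0},{"delta_pos": [-0.0032,0.0008,0.0947],"turn": [0,0,0],"fingers": 0.3},{"delta_pos": [-0.0032,0.0008,0.0947],"turn": [0,0,0],"fingers": 1},{"delta_pos": [-0.0032,0.0008,0.0947],"turn": [0,0,0],"fingers": 1},{"delta_pos": [-0.0032,0.0008,0.0947],"turn": [0,0,0],"fingers": 1},{"delta_pos": [-0.0032,0.0008,0.0947],"turn": [0,0,0],"fingers": 1},{"delta_pos": [-0.0032,0.0008,0.0947],"turn": [0,0,0],"fingers": 1}]}}

```text
clock: 3.1
position: [0.4388, -0.1295, 0.0258]
ee_rot: [0.801, 0.599, 0.001, 0.0]
ft_force: [-3.4, 0.9, 9.5]
grip_width: 0.27
grasp_force: 28.9
```

```bash
python3 -c "
from g import go
go((.438,-.129,.15),(.607,.2095,.15),(.607,.2095,.06))"
```

```text
clock 3.1 at [ 0.4388 -0.1295  0.0258] grip 0.27 f [-3.4  0.9  9.5] q [-0.49  0.28  0.74  2.14 -0.26  0.81  0.13]
(0.438, -0.129, 0.15) delta [ 0.0004 -0.0007 -0.1242] turn [ 0.002 -0.001  0.001]
(0.607, 0.2095, 0.15) delta [ 0.3728  0.066  -0.1236] turn [ 0.002 -0.001 -0.618]
(0.607, 0.2095, 0.06) delta [ 0.3727  0.0658 -0.0336] turn [ 0.002 -0.001 -0.618]
```

Converted, 0.373 m / 0.75 = 0.4973, 0.066 m / 0.75 = 0.088, -0.618 rad / 6.2832 = -0.0984.

Emit:
{"method": "move_arm", "body": {"plan": [{"delta_pos": [0,0,-0.0533],"turn": [0,0,0],"fingers": 1},{"delta_pos": [0,0,-0.12],"turn": [0,0,0],"fingers": 1},{"delta_pos": [0.0667,0.012,-0.1653],"turn": [0,0,-0.0159],"fingers": 1},{"delta_pos": [0.4973,0.088,-0.1653],"turn": [0,0,-0.0984],"fingers": 1},{"delta_pos": [0.4973,0.088,-0.1653],"turn": [0,0,-0.0984],"fingers": 1},{"delta_pos": [0.4973,0.088,-0.1653],"turn": [0,0,-0.0984],"fingers": 1},{"delta_pos": [0.4973,0.088,-0.1653],"turn": [0,0,-0.0984],"fingers": 1},{"delta_pos": [0.4973,0.088,-0.1653],"turn": [0,0,-0.0984],"fingers": 1},{"delta_pos": [0.4973,0.088,-0.1653],"turn": [0,0,-0.0984],"fingers": 1},{"delta_pos": [0.4973,0.088,-0.1067],"turn": [0,0,-0.0984],"fingers": 1},{"delta_pos": [0.4973,0.088,-0.0453],"turn": [0,0,-0.0984],"fingers": 1},{"delta_pos": [0.4973,0.088,-0.0453],"turn": [0,0,-0.0984],"fingers": 1}]}}

```text
clock: 4.6
position: [0.6041, 0.2083, 0.056]
ee_rot: [0.581, 0.814, -0.003, -0.001]
ft_force: [-0.8, 0.1, -0.5]
grip_width: 0.269
grasp_force: 29.9
```

```bash
cat > look.py <<'E'
import sys
from workcell import camera
from h import *
def look(tag,P,w=60,z=4):
    out=[]
    for n in("top","side"):
        c=camera(n); np.savez(f"{n}{tag}.npz",**c); x,y=proj(c,P)[0].astype(int)
        x=min(max(x,w),560-w); y=min(max(y,w),420-w)
        out.append(cv2.resize(c["color"][y-w:y+w,x-w:x+w,::-1],None,fx=3.3,fy=3.3)); print(n,"crop origin",x-w,y-w)
    cv2.imwrite(f"pics/{tag}.png",np.hstack(out))
E
python3 -c "
from g import go
go((.607,.2095,.04),(.607,.2095,.03))
from look import look
look('a1',(.607,.2095,.04))"
```

```text
clock 4.6 at [0.6041 0.2083 0.056 ] grip 0.269 f [-0.8  0.1 -0.5] q [-0.79  0.57  0.51  1.63 -0.31  1.03  0.15]
(0.607, 0.2095, 0.04) delta [0.0002 0.0032 0.016 ] turn [-0.006  0.001 -0.001]
(0.607, 0.2095, 0.03) delta [0.0002 0.0033 0.026 ] turn [-0.006  0.001 -0.001]
top crop origin 133 103
side crop origin 129 205
```

View pics/a1.png

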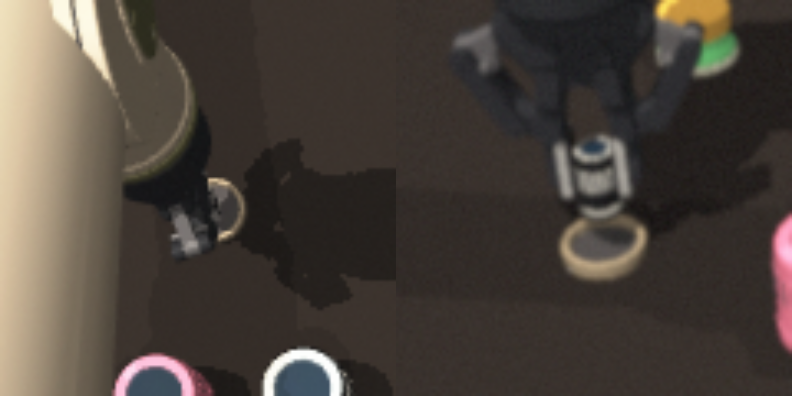

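The right half (side view) shows lens a held upright at about crop (595,175), directly above cup a at (602,247). I'm lowering it.

Converted, 0.026 m / 0.75 = 0.0347, 0.024 m / 0.75 = 0.032, -0.006 rad / 6.2832 = -0.001.

Emit:
{"method": "move_arm", "body": {"plan": [{"delta_pos": [0,0.004,0.0133],"turn": [-0.001,0,0],"fingers": 1},{"delta_pos": [0,0.004,0.028],"turn": [-0.001,0,0],"fingers": 1},{"delta_pos": [0,0.004,0.032],"turn": [-0.001,0,0],"fingers": 1},{"delta_pos": [0,0.004,0.0347],"turn": [-0.001,0,0],"fingers": 1},{"delta_pos": [0,0.004,0.0347],"turn": [-0.001,0,0],"fingers": 1},{"delta_pos": [0,0.004,0.0347],"turn": [-0.001,0,0],"fingers": 1}]}}

```text
clock: 5.45
position: [0.6094, 0.2106, 0.0328]
ee_rot: [0.581, 0.814, 0.003, 0.002]
ft_force: [0.1, 0.1, -0.3]
grip_width: 0.272
grasp_force: 29.9
```

```bash
python3 -c "
from g import go
go((.607,.2095,.0298))"
```

```text
clock 5.45 at [0.6094 0.2106 0.0328] grip 0.272 f [ 0.1  0.1 -0.3] q [-0.77  0.6   0.49  1.64 -0.33  0.98  0.16]
(0.607, 0.2095, 0.0298) delta [-0.0002 -0.0026  0.003 ] turn [ 0.006 -0.    -0.   ]
```

Converted, 0.0035 m / 0.75 = 0.0047, 0.003 m / 0.75 = 0.004, 0.005 rad / 6.2832 = 0.0008.

Emit:
{"method": "move_arm", "body": {"plan": [{"delta_pos": [0,-0.0035,0.002],"turn": [0.0008,0,0],"fingers": 1},{"delta_pos": [0,-0.0035,0.004],"turn": [0.0008,0,0],"fingers": 1},{"delta_pos": [0,-0.0035,0.0047],"turn": [0.0008,0,0],"fingers": 1},{"delta_pos": [0,-0.0035,0.0047],"turn": [0.0008,0,0],"fingers": 1}]}}

```text
clock: 5.95
position: [0.6067, 0.2096, 0.0299]
ee_rot: [0.581, 0.814, 0.0, 0.0]
ft_force: [-4.7, -1.9, 9.2]
grip_width: 0.268
grasp_force: 30.9
```

```bash
python3 -c "
from g import go
go((.607,.2095,.0298))"
```

```text
clock 5.95 at [0.6067 0.2096 0.0299] grip 0.268 f [-4.7 -1.9  9.2] q [-0.77  0.6   0.49  1.64 -0.33  0.98  0.16]
(0.607, 0.2095, 0.0298) delta [-0.0002  0.0003  0.0001] turn [ 0.001 -0.001 -0.   ]
```

Converted, -0.12 m / 0.75 = -0.16, -0.07 m / 0.75 = -0.0933.

Emit:
{"method": "move_arm", "body": {"plan": [{"delta_pos": [0,0,0],"turn": [0,0,0],"fingers": 0.6},{"delta_pos": [0,0,0],"turn": [0,0,0],"fingers": 0.4},{"delta_pos": [0,0,0],"turn": [0,0,0],"fingers": 0},{"delta_pos": [0,0,0],"turn": [0,0,0],"fingers": 0},{"delta_pos": [0,0,-0.0267],"turn": [0,0,0],"fingers": 0},{"delta_pos": [0,0,-0.0933],"turn": [0,0,0],"fingers": 0},{"delta_pos": [0,0,-0.16],"turn": [0,0,0],"fingers": 0},{"delta_pos": [0,0,-0.16],"turn": [0,0,0],"fingers": 0},{"delta_pos": [0,0,-0.16],"turn": [0,0,0],"fingers": 0}]}}

```text
clock: 7.08
position: [0.6066, 0.2097, 0.1497]
ee_rot: [0.581, 0.814, 0.001, 0.0]
ft_force: [0.3, -0.1, -0.6]
grip_width: 0.997
grasp_force: 0.0
```

```bash
python3 -c "
from g import go
go((.397,.298,.15),(.397,.298,.1),(.397,.298,.027))
from look import look
look('a2',(.607,.2095,.04))"
```

```text
clock 7.075 at [0.6066 0.2097 0.1497] grip 0.997 f [ 0.3 -0.1 -0.6] q [-0.82  0.47  0.55  1.56 -0.26  1.19  0.11]
(0.397, 0.298, 0.15) delta [ 0.1518 -0.1694 -0.0005] turn [ 0.002 -0.    -0.312]
(0.397, 0.298, 0.1) delta [ 0.1518 -0.1695  0.0495] turn [ 0.002 -0.    -0.312]
(0.397, 0.298, 0.027) delta [ 0.1517 -0.1696  0.1225] turn [ 0.002 -0.    -0.312]
top crop origin 133 103
side crop origin 129 205
```

View pics/a2.png

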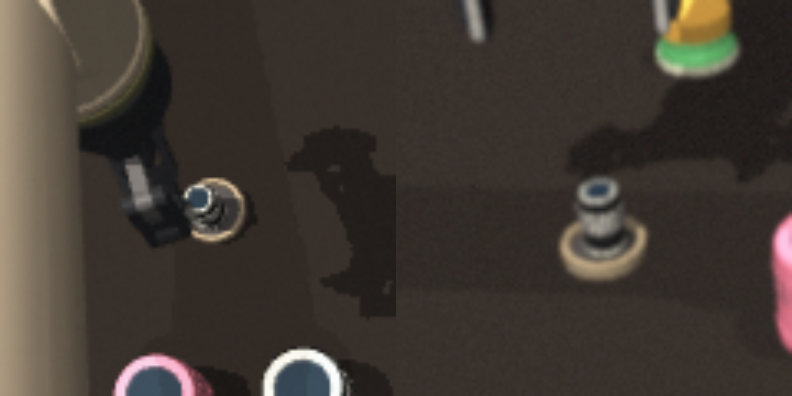

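Lens a stands upright in cup a (side crop (600,215)). Lens b is next.

Converted, -0.169 m / 0.75 = -0.2253, 0.152 m / 0.75 = 0.2027, -0.312 rad / 6.2832 = -0.0497.

Emit:
{"method": "move_arm", "body": {"plan": [{"delta_pos": [0.2027,-0.2253,0],"turn": [0,0,-0.0497],"fingers": 0},{"delta_pos": [0.2027,-0.2253,0],"turn": [0,0,-0.0497],"fingers": 0},{"delta_pos": [0.2027,-0.2253,0],"turn": [0,0,-0.0497],"fingers": 0},{"delta_pos": [0.2027,-0.2253,0],"turn": [0,0,-0.0497],"fingers": 0},{"delta_pos": [0.2027,-0.2253,0],"turn": [0,0,-0.0497],"fingers": 0},{"delta_pos": [0.2027,-0.2253,0.0533],"turn": [0,0,-0.0497],"fingers": 0},{"delta_pos": [0.2027,-0.2253,0.0667],"turn": [0,0,-0.0497],"fingers": 0},{"delta_pos": [0.2027,-0.2253,0.0667],"turn": [0,0,-0.0497],"fingers": 0},{"delta_pos": [0.2027,-0.2253,0.0667],"turn": [0,0,-0.0497],"fingers": 0}]}}

```text
clock: 8.3
position: [0.3982, 0.2984, 0.0998]
ee_rot: [0.447, 0.894, 0.001, 0.001]
ft_force: [0.1, -0.4, 0.2]
grip_width: 1.001
grasp_force: 0.0
```

```bash
python3 -c "
from g import go
go((.397,.298,.027))"
```

```text
clock 8.3 at [0.3982 0.2984 0.0998] grip 1.001 f [ 0.1 -0.4  0.2] q [-1.12  0.19  0.42  1.98 -0.09  0.99 -0.01]
(0.397, 0.298, 0.027) delta [ 0.0004 -0.0014  0.0728] turn [ 0.002  0.    -0.001]
```

Converted, 0.073 m / 0.75 = 0.0973, -0.001 m / 0.75 = -0.0013.

Emit:
{"method": "move_arm", "body": {"force": 30, "plan": [{"delta_pos": [0,-0.0013,0.0533],"turn": [0,0,0],"fingers": 0},{"delta_pos": [0,-0.0013,0.0973],"turn": [0,0,0],"fingers": 0},{"delta_pos": [0,-0.0013,0.0973],"turn": [0,0,0],"fingers": 0},{"delta_pos": [0,-0.0013,0.0973],"turn": [0,0,0],"fingers": 0.3},{"delta_pos": [0,-0.0013,0.0973],"turn": [0,0,0],"fingers": 1},{"delta_pos": [0,-0.0013,0.0973],"turn": [0,0,0],"fingers": 1},{"delta_pos": [0,-0.0013,0.0973],"turn": [0,0,0],"fingers": 1},{"delta_pos": [0,-0.0013,0.0973],"turn": [0,0,0],"fingers": 1},{"delta_pos": [0,-0.0013,0.0973],"turn": [0,0,0],"fingers": 1}]}}

```text
clock: 9.43
position: [0.3972, 0.2983, 0.027]
ee_rot: [0.447, 0.895, 0.001, 0.0]
ft_force: [-0.8, -0.9, 7.7]
grip_width: 0.386
grasp_force: 29.1
```

```bash
python3 -c "
from g import go
go((.397,.298,.16),(.45,.0,.16),(.5037,-.3767,.16),(.5037,-.3767,.06))"
```

```text
clock 9.425 at [0.3972 0.2983 0.027 ] grip 0.386 f [-0.8 -0.9  7.7] q [-1.1   0.31  0.4   2.03 -0.16  0.83  0.04]
(0.397, 0.298, 0.16) delta [-1.00e-04  0.00e+00 -1.33e-01] turn [ 0.003 -0.     0.   ]
(0.45, 0.0, 0.16) delta [-0.2702 -0.1365 -0.1334] turn [ 0.002 -0.001  0.644]
(0.5037, -0.3767, 0.16) delta [-0.6037 -0.3198 -0.134 ] turn [ 0.002 -0.002  1.286]
(0.5037, -0.3767, 0.06) delta [-0.6037 -0.32   -0.034 ] turn [ 0.002 -0.002  1.286]
```

Converted, -0.604 m / 0.75 = -0.8053, -0.32 m / 0.75 = -0.4267, 1.286 rad / 6.2832 = 0.2047.

Emit:
{"method": "move_arm", "body": {"plan": [{"delta_pos": [0,0,-0.0533],"turn": [0,0,0],"fingers": 1},{"delta_pos": [0,0,-0.12],"turn": [0,0,0],"fingers": 1},{"delta_pos": [0,0,-0.1787],"turn": [0,0,0],"fingers": 1},{"delta_pos": [-0.8053,-0.4267,-0.1787],"turn": [0,0,0.2047],"fingers": 1},{"delta_pos": [-0.8053,-0.4267,-0.1787],"turn": [0,0,0.2047],"fingers": 1},{"delta_pos": [-0.8053,-0.4267,-0.1787],"turn": [0,0,0.2047],"fingers": 1},{"delta_pos": [-0.8053,-0.4267,-0.1787],"turn": [0,0,0.2047],"fingers": 1},{"delta_pos": [-0.8053,-0.4267,-0.1787],"turn": [0,0,0.2047],"fingers": 1},{"delta_pos": [-0.8053,-0.4267,-0.1787],"turn": [0,0,0.2047],"fingers": 1},{"delta_pos": [-0.8053,-0.4267,-0.1787],"turn": [0,0,0.2047],"fingers": 1},{"delta_pos": [-0.8053,-0.4267,-0.1787],"turn": [0,0,0.2047],"fingers": 1},{"delta_pos": [-0.8053,-0.4267,-0.1787],"turn": [0,0,0.2047],"fingers": 1}]}}

```text
clock: 10.92
position: [0.485, -0.2594, 0.1602]
ee_rot: [0.894, 0.449, 0.001, 0.0]
ft_force: [0.9, 0.9, 0.8]
grip_width: 0.391
grasp_force: 30.4
```

```bash
python3 -c "
from g import go
go((.5037,-.3767,.16),(.5037,-.3767,.05))"
```

```text
clock 10.925 at [ 0.485  -0.2594  0.1602] grip 0.391 f [0.9 0.9 0.8] q [-0.4   0.33  0.97  1.81 -0.3   1.16  0.03]
(0.5037, -0.3767, 0.16) delta [-0.0828  0.0851  0.0002] turn [ 0.001 -0.002  0.002]
(0.5037, -0.3767, 0.05) delta [-0.0831  0.085   0.1102] turn [ 0.001 -0.002  0.002]
```

Converted, 0.1 m / 0.75 = 0.1333, 0.085 m / 0.75 = 0.1133.

Emit:
{"method": "move_arm", "body": {"plan": [{"delta_pos": [-0.1107,0.1133,0],"turn": [0,0,0],"fingers": 1},{"delta_pos": [-0.1107,0.1133,0],"turn": [0,0,0],"fingers": 1},{"delta_pos": [-0.1107,0.1133,0.0667],"turn": [0,0,0],"fingers": 1},{"delta_pos": [-0.1107,0.1133,0.1333],"turn": [0,0,0],"fingers": 1},{"delta_pos": [-0.1107,0.1133,0.1333],"turn": [0,0,0],"fingers": 1},{"delta_pos": [-0.1107,0.1133,0.1333],"turn": [0,0,0],"fingers": 1},{"delta_pos": [-0.1107,0.1133,0.1333],"turn": [0,0,0],"fingers": 1}]}}

```text
clock: 11.8
position: [0.504, -0.376, 0.0622]
ee_rot: [0.894, 0.448, 0.002, 0.001]
ft_force: [0.6, 0.0, -1.3]
grip_width: 0.392
grasp_force: 30.5
```

```bash
python3 -c "
from g import go
go((.5037,-.3767,.031))"
```

```text
clock 11.8 at [ 0.504  -0.376   0.0622] grip 0.392 f [ 0.6  0.  -1.3] q [-0.05  0.64  0.84  1.68 -0.53  1.07  0.31]
(0.5037, -0.3767, 0.031) delta [-0.0008  0.0001  0.0312] turn [ 0.004 -0.002  0.   ]
```

Converted, 0.028 m / 0.75 = 0.0373, -0.001 m / 0.75 = -0.0013, 0.001 rad / 6.2832 = 0.0002.

Emit:
{"method": "move_arm", "body": {"plan": [{"delta_pos": [-0.0013,0,0.016],"turn": [0.0002,0,0],"fingers": 1},{"delta_pos": [-0.0013,0,0.032],"turn": [0.0002,0,0],"fingers": 1},{"delta_pos": [-0.0013,0,0.0373],"turn": [0.0002,0,0],"fingers": 1},{"delta_pos": [-0.0013,0,0.0373],"turn": [0.0002,0,0],"fingers": 1},{"delta_pos": [-0.0013,0,0.0373],"turn": [0.0002,0,0],"fingers": 1}]}}

```text
clock: 12.42
position: [0.5022, -0.3761, 0.0315]
ee_rot: [0.894, 0.448, 0.0, -0.0]
ft_force: [0.5, -0.1, -0.9]
grip_width: 0.386
grasp_force: 30.7
```

```bash
python3 -c "
from g import go
go((.5037,-.3767,.031))
from look import look
look('b1',(.5037,-.3767,.03))"
```

```text
clock 12.425 at [ 0.5022 -0.3761  0.0315] grip 0.386 f [ 0.5 -0.1 -0.9] q [-0.03  0.67  0.81  1.69 -0.56  1.02  0.33]
(0.5037, -0.3767, 0.031) delta [0.0004 0.0016 0.0005] turn [-0.001 -0.001  0.   ]
top crop origin 386 148
side crop origin 250 94
```

View pics/b1.png

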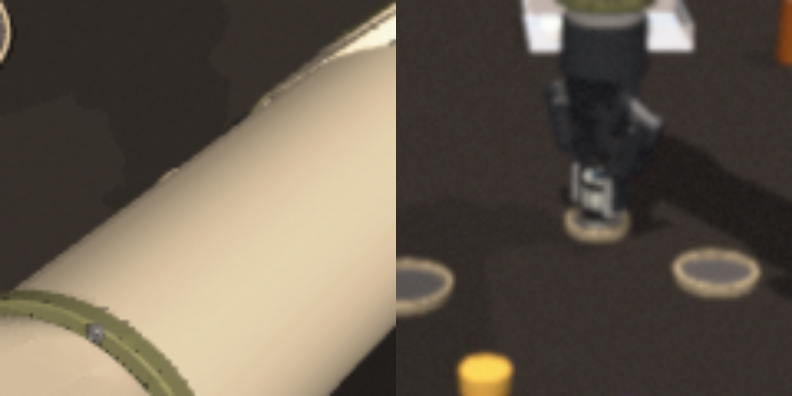

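The side crop shows lens b inside cup b's rim at (597,215), with the fingers clear of the rim. I'm bringing it down to contact.

Converted, 0.001 m / 0.75 = 0.0013, 0.0005 m / 0.75 = 0.0007.

Emit:
{"method": "move_arm", "body": {"plan": [{"delta_pos": [0,0.0013,0.0007],"turn": [0,0,0],"fingers": 1},{"delta_pos": [0,0.0013,0.0013],"turn": [0,0,0],"fingers": 1},{"delta_pos": [0,0.0013,0.0013],"turn": [0,0,0],"fingers": 1}]}}

```text
clock: 12.9
position: [0.5032, -0.3767, 0.0311]
ee_rot: [0.894, 0.448, 0.0, -0.0]
ft_force: [-2.3, 1.5, 5.6]
grip_width: 0.39
grasp_force: 31.2
```

Contact. Release, rise, then on to lens c.

Converted, -0.13 m / 0.75 = -0.1733, -0.07 m / 0.75 = -0.0933.

Emit:
{"method": "move_arm", "body": {"plan": [{"delta_pos": [0,0,0],"turn": [0,0,0],"fingers": 0.5},{"delta_pos": [0,0,0],"turn": [0,0,0],"fingers": 0.3},{"delta_pos": [0,0,0],"turn": [0,0,0],"fingers": 0},{"delta_pos": [0,0,0],"turn": [0,0,0],"fingers": 0},{"delta_pos": [0,0,-0.0267],"turn": [0,0,0],"fingers": 0},{"delta_pos": [0,0,-0.0933],"turn": [0,0,0],"fingers": 0},{"delta_pos": [0,0,-0.1733],"turn": [0,0,0],"fingers": 0},{"delta_pos": [0,0,-0.1733],"turn": [0,0,0],"fingers": 0}]}}

```text
clock: 13.9
position: [0.5046, -0.379, 0.167]
ee_rot: [0.894, 0.448, 0.003, 0.003]
ft_force: [-0.7, 0.2, 0.6]
grip_width: 0.997
grasp_force: 0.0
```

```bash
python3 -c "
from g import go
go((.5423,.4055,.16))"
```

```text
clock 13.9 at [ 0.5046 -0.379   0.167 ] grip 0.997 f [-0.7  0.2  0.6] q [-0.1   0.53  0.92  1.59 -0.44  1.24  0.26]
(0.5423, 0.4055, 0.16) delta [ 0.6506 -0.44    0.0047] turn [ 0.008  0.004 -1.285]
```

Converted, 0.65 m / 0.75 = 0.8667, -0.44 m / 0.75 = -0.5867, -1.285 rad / 6.2832 = -0.2045.

Emit:
{"method": "move_arm", "body": {"plan": [{"delta_pos": [0.8667,-0.5867,0],"turn": [0,0,-0.2045],"fingers": 0},{"delta_pos": [0.8667,-0.5867,0],"turn": [0,0,-0.2045],"fingers": 0},{"delta_pos": [0.8667,-0.5867,0],"turn": [0,0,-0.2045],"fingers": 0},{"delta_pos": [0.8667,-0.5867,0],"turn": [0,0,-0.2045],"fingers": 0},{"delta_pos": [0.8667,-0.5867,0],"turn": [0,0,-0.2045],"fingers": 0},{"delta_pos": [0.8667,-0.5867,0],"turn": [0,0,-0.2045],"fingers": 0},{"delta_pos": [0.8667,-0.5867,0],"turn": [0,0,-0.2045],"fingers": 0},{"delta_pos": [0.8667,-0.5867,0],"turn": [0,0,-0.2045],"fingers": 0},{"delta_pos": [0.8667,-0.5867,0],"turn": [0,0,-0.2045],"fingers": 0},{"delta_pos": [0.8667,-0.5867,0],"turn": [0,0,-0.2045],"fingers": 0},{"delta_pos": [0.8667,-0.5867,0],"turn": [0,0,-0.2045],"fingers": 0},{"delta_pos": [0.8667,-0.5867,0],"turn": [0,0,-0.2045],"fingers": 0}]}}

```text
clock: 15.4
position: [0.5382, 0.3741, 0.1621]
ee_rot: [0.448, 0.894, 0.001, 0.0]
ft_force: [1.7, 1.1, 0.6]
grip_width: 1.002
grasp_force: 0.0
```

```bash
python3 -c "
from g import go
go((.5423,.4055,.11))"
```

```text
clock 15.4 at [0.5382 0.3741 0.1621] grip 1.002 f [1.7 1.1 0.6] q [-1.02  0.47  0.46  1.5  -0.22  1.22  0.12]
(0.5423, 0.4055, 0.11) delta [0.0226 0.0221 0.0521] turn [ 0.001 -0.     0.   ]
```

Converted, 0.052 m / 0.75 = 0.0693, 0.02 m / 0.75 = 0.0267.

Emit:
{"method": "move_arm", "body": {"plan": [{"delta_pos": [0.0267,0.0267,0],"turn": [0,0,0],"fingers": 0},{"delta_pos": [0.0267,0.0267,0.0693],"turn": [0,0,0],"fingers": 0},{"delta_pos": [0.0267,0.0267,0.0693],"turn": [0,0,0],"fingers": 0},{"delta_pos": [0.0267,0.0267,0.0693],"turn": [0,0,0],"fingers": 0},{"delta_pos": [0.0267,0.0267,0.0693],"turn": [0,0,0],"fingers": 0}]}}

```text
clock: 16.02
position: [0.5434, 0.4005, 0.112]
ee_rot: [0.448, 0.894, 0.002, 0.0]
ft_force: [-0.3, -0.0, -0.2]
grip_width: 1.0
grasp_force: 0.0
```

```bash
python3 -c "
from g import go
go((.5423,.4055,.028))"
```

```text
clock 16.025 at [0.5434 0.4005 0.112 ] grip 1.0 f [-0.3 -0.  -0.2] q [-1.02  0.56  0.44  1.49 -0.25  1.15  0.11]
(0.5423, 0.4055, 0.028) delta [0.0045 0.0018 0.084 ] turn [ 0.004 -0.001  0.   ]
```

Converted, 0.083 m / 0.75 = 0.1107, 0.0045 m / 0.75 = 0.006, 0.001 rad / 6.2832 = 0.0002.

Emit:
{"method": "move_arm", "body": {"force": 35, "plan": [{"delta_pos": [0.006,0.0027,0.0267],"turn": [0.0002,0,0],"fingers": 0},{"delta_pos": [0.006,0.0027,0.08],"turn": [0.0002,0,0],"fingers": 0},{"delta_pos": [0.006,0.0027,0.1107],"turn": [0.0002,0,0],"fingers": 0},{"delta_pos": [0.006,0.0027,0.1107],"turn": [0.0002,0,0],"fingers": 0},{"delta_pos": [0.006,0.0027,0.1107],"turn": [0.0002,0,0],"fingers": 0.2},{"delta_pos": [0.006,0.0027,0.1107],"turn": [0.0002,0,0],"fingers": 1},{"delta_pos": [0.006,0.0027,0.1107],"turn": [0.0002,0,0],"fingers": 1},{"delta_pos": [0.006,0.0027,0.1107],"turn": [0.0002,0,0],"fingers": 1},{"delta_pos": [0.006,0.0027,0.1107],"turn": [0.0002,0,0],"fingers": 1}]}}

```text
clock: 17.15
position: [0.5419, 0.4059, 0.028]
ee_rot: [0.447, 0.894, 0.001, -0.0]
ft_force: [-0.6, -0.7, 5.1]
grip_width: 0.528
grasp_force: 35.8
```

```bash
python3 -c "
from g import go
go((.5423,.4055,.16),(.3865,-.302,.16))"
```

```text
clock 17.15 at [0.5419 0.4059 0.028 ] grip 0.528 f [-0.6 -0.7  5.1] q [-1.    0.65  0.4   1.53 -0.29  1.01  0.13]
(0.5423, 0.4055, 0.16) delta [-0.0004  0.0003 -0.132 ] turn [ 0.002 -0.001  0.001]
(0.3865, -0.302, 0.16) delta [-0.4732 -0.5485 -0.1336] turn [ 1.000e-03 -2.000e-03  1.306e+00]
```

Converted, -0.548 m / 0.75 = -0.7307, -0.132 m / 0.75 = -0.176, 1.306 rad / 6.2832 = 0.2079.

Emit:
{"method": "move_arm", "body": {"plan": [{"delta_pos": [0,0,-0.0533],"turn": [0,0,0],"fingers": 1},{"delta_pos": [0,0,-0.12],"turn": [0,0,0],"fingers": 1},{"delta_pos": [0,0,-0.176],"turn": [0,0,0],"fingers": 1},{"delta_pos": [-0.6307,-0.7307,-0.176],"turn": [0,0,0.2079],"fingers": 1},{"delta_pos": [-0.6307,-0.7307,-0.176],"turn": [0,0,0.2079],"fingers": 1},{"delta_pos": [-0.6307,-0.7307,-0.176],"turn": [0,0,0.2079],"fingers": 1},{"delta_pos": [-0.6307,-0.7307,-0.176],"turn": [0,0,0.2079],"fingers": 1},{"delta_pos": [-0.6307,-0.7307,-0.176],"turn": [0,0,0.2079],"fingers": 1},{"delta_pos": [-0.6307,-0.7307,-0.176],"turn": [0,0,0.2079],"fingers": 1},{"delta_pos": [-0.6307,-0.7307,-0.176],"turn": [0,0,0.2079],"fingers": 1},{"delta_pos": [-0.6307,-0.7307,-0.176],"turn": [0,0,0.2079],"fingers": 1},{"delta_pos": [-0.6307,-0.7307,-0.176],"turn": [0,0,0.2079],"fingers": 1}]}}

```text
clock: 18.65
position: [0.42, -0.1459, 0.1585]
ee_rot: [0.899, 0.438, 0.001, -0.001]
ft_force: [1.7, -1.2, -1.5]
grip_width: 0.531
grasp_force: 37.0
```

```bash
python3 -c "
from g import go
go((.3865,-.302,.065))"
```

```text
clock 18.65 at [ 0.42   -0.1459  0.1585] grip 0.531 f [ 1.7 -1.2 -1.5] q [-0.79 -0.07  1.02  2.06  0.07  1.12 -0.47]
(0.3865, -0.302, 0.065) delta [-0.1439  0.0697  0.0931] turn [-0.001 -0.002  0.   ]
```

Converted, -0.142 m / 0.75 = -0.1893, 0.09 m / 0.75 = 0.12.

Emit:
{"method": "move_arm", "body": {"plan": [{"delta_pos": [-0.1893,0.0907,0],"turn": [0,0,0],"fingers": 1},{"delta_pos": [-0.1893,0.0907,0],"turn": [0,0,0],"fingers": 1},{"delta_pos": [-0.1893,0.0907,0],"turn": [0,0,0],"fingers": 1},{"delta_pos": [-0.1893,0.0907,0],"turn": [0,0,0],"fingers": 1},{"delta_pos": [-0.1893,0.0907,0.06],"turn": [0,0,0],"fingers": 1},{"delta_pos": [-0.1893,0.0907,0.12],"turn": [0,0,0],"fingers": 1},{"delta_pos": [-0.1893,0.0907,0.12],"turn": [0,0,0],"fingers": 1},{"delta_pos": [-0.1893,0.0907,0.12],"turn": [0,0,0],"fingers": 1},{"delta_pos": [-0.1893,0.0907,0.12],"turn": [0,0,0],"fingers": 1}]}}

```text
clock: 19.77
position: [0.3883, -0.2982, 0.0701]
ee_rot: [0.899, 0.439, 0.001, 0.001]
ft_force: [-0.1, 0.6, -1.2]
grip_width: 0.532
grasp_force: 36.9
```

```bash
python3 -c "
from g import go
go((.3865,-.302,.032))"
```

```text
clock 19.775 at [ 0.3883 -0.2982  0.0701] grip 0.532 f [-0.1  0.6 -1.2] q [-0.37  0.37  1.08  2.04 -0.4   0.96  0.26]
(0.3865, -0.302, 0.032) delta [-0.0042  0.0009  0.0381] turn [ 0.002 -0.001  0.001]
```

Converted, 0.034 m / 0.75 = 0.0453, 0.001 m / 0.75 = 0.0013, 0.001 rad / 6.2832 = 0.0002.

Emit:
{"method": "move_arm", "body": {"plan": [{"delta_pos": [-0.0053,0.0013,0.016],"turn": [0.0002,0,0],"fingers": 1},{"delta_pos": [-0.0053,0.0013,0.0333],"turn": [0.0002,0,0],"fingers": 1},{"delta_pos": [-0.0053,0.0013,0.0453],"turn": [0.0002,0,0],"fingers": 1},{"delta_pos": [-0.0053,0.0013,0.0453],"turn": [0.0002,0,0],"fingers": 1},{"delta_pos": [-0.0053,0.0013,0.0453],"turn": [0.0002,0,0],"fingers": 1}]}}

```text
clock: 20.4
position: [0.3853, -0.3019, 0.0344]
ee_rot: [0.899, 0.438, -0.001, -0.001]
ft_force: [1.0, -0.1, -2.2]
grip_width: 0.528
grasp_force: 37.0
```

```bash
python3 -c "
from g import go
go((.3865,-.302,.032))
from look import look
look('c1',(.3865,-.302,.03))"
```

```text
clock 20.4 at [ 0.3853 -0.3019  0.0344] grip 0.528 f [ 1.  -0.1 -2.2] q [-0.29  0.44  1.01  2.06 -0.47  0.9   0.32]
(0.3865, -0.302, 0.032) delta [0.0007 0.001  0.0024] turn [-0.002  0.     0.   ]
top crop origin 356 199
side crop origin 286 109
```

View pics/c1.png

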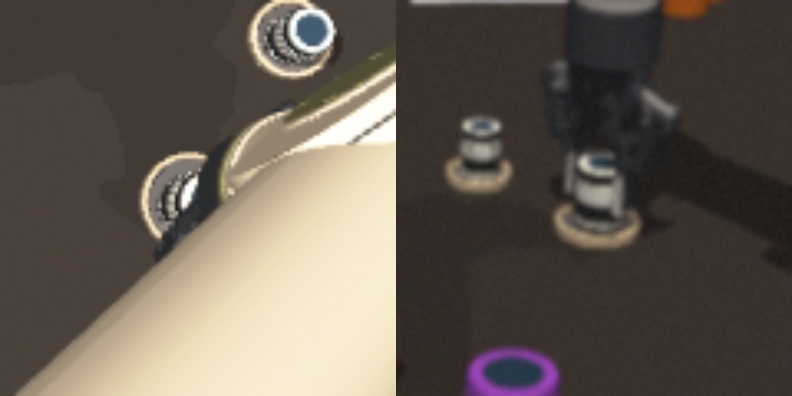

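Lens b stands in cup b (top crop (300,38)). Lens c is centred in cup c (side crop (597,215)).

Converted, 0.003 m / 0.75 = 0.004, 0.001 m / 0.75 = 0.0013, -0.001 rad / 6.2832 = -0.0002.

Emit:
{"method": "move_arm", "body": {"plan": [{"delta_pos": [0,0.0013,0.002],"turn": [-0.0002,0,0],"fingers": 1},{"delta_pos": [0,0.0013,0.004],"turn": [-0.0002,0,0],"fingers": 1},{"delta_pos": [0,0.0013,0.004],"turn": [-0.0002,0,0],"fingers": 1},{"delta_pos": [0,0.0013,0.004],"turn": [-0.0002,0,0],"fingers": 1}]}}

```text
clock: 21.0
position: [0.3864, -0.3024, 0.0319]
ee_rot: [0.899, 0.438, 0.0, -0.0]
ft_force: [-2.9, 2.7, 10.5]
grip_width: 0.53
grasp_force: 38.4
```

Converted, -0.13 m / 0.75 = -0.1733, -0.07 m / 0.75 = -0.0933.

Emit:
{"method": "move_arm", "body": {"plan": [{"delta_pos": [0,0,0],"turn": [0,0,0],"fingers": 0.4},{"delta_pos": [0,0,0],"turn": [0,0,0],"fingers": 0.2},{"delta_pos": [0,0,0],"turn": [0,0,0],"fingers": 0},{"delta_pos": [0,0,0],"turn": [0,0,0],"fingers": 0},{"delta_pos": [0,0,-0.0267],"turn": [0,0,0],"fingers": 0},{"delta_pos": [0,0,-0.0933],"turn": [0,0,0],"fingers": 0},{"delta_pos": [0,0,-0.1733],"turn": [0,0,0],"fingers": 0},{"delta_pos": [0,0,-0.1733],"turn": [0,0,0],"fingers": 0},{"delta_pos": [0,0,-0.1733],"turn": [0,0,0],"fingers": 0}]}}

```text
clock: 22.12
position: [0.3863, -0.3018, 0.1609]
ee_rot: [0.899, 0.439, 0.0, -0.001]
ft_force: [-0.0, 0.6, -0.3]
grip_width: 0.999
grasp_force: 0.0
```

```bash
python3 -c "
from g import go
go((.4688,.130,.16))"
```

```text
clock 22.125 at [ 0.3863 -0.3018  0.1609] grip 0.999 f [-0.   0.6 -0.3] q [-0.55  0.2   1.24  1.96 -0.21  1.13  0.12]
(0.4688, 0.13, 0.16) delta [ 0.3912 -0.2004  0.0014] turn [-0.001 -0.001 -0.933]
```

Converted, 0.391 m / 0.75 = 0.5213, -0.2 m / 0.75 = -0.2667, -0.933 rad / 6.2832 = -0.1485.

Emit:
{"method": "move_arm", "body": {"plan": [{"delta_pos": [0.5213,-0.2667,0],"turn": [0,0,-0.1485],"fingers": 0},{"delta_pos": [0.5213,-0.2667,0],"turn": [0,0,-0.1485],"fingers": 0},{"delta_pos": [0.5213,-0.2667,0],"turn": [0,0,-0.1485],"fingers": 0},{"delta_pos": [0.5213,-0.2667,0],"turn": [0,0,-0.1485],"fingers": 0},{"delta_pos": [0.5213,-0.2667,0],"turn": [0,0,-0.1485],"fingers": 0},{"delta_pos": [0.5213,-0.2667,0],"turn": [0,0,-0.1485],"fingers": 0},{"delta_pos": [0.5213,-0.2667,0],"turn": [0,0,-0.1485],"fingers": 0},{"delta_pos": [0.5213,-0.2667,0],"turn": [0,0,-0.1485],"fingers": 0},{"delta_pos": [0.5213,-0.2667,0],"turn": [0,0,-0.1485],"fingers": 0},{"delta_pos": [0.5213,-0.2667,0],"turn": [0,0,-0.1485],"fingers": 0},{"delta_pos": [0.5213,-0.2667,0],"turn": [0,0,-0.1485],"fingers": 0},{"delta_pos": [0.5213,-0.2667,0],"turn": [0,0,-0.1485],"fingers": 0}]}}

```text
clock: 23.62
position: [0.4692, 0.1283, 0.1615]
ee_rot: [0.606, 0.795, 0.0, -0.001]
ft_force: [-0.1, -0.8, 0.0]
grip_width: 1.001
grasp_force: 0.0
```

```bash
python3 -c "
from g import go
go((.4688,.130,.11),(.4688,.130,.029))"
```

```text
clock 23.625 at [0.4692 0.1283 0.1615] grip 1.001 f [-0.1 -0.8  0. ] q [-1.25  0.11  0.95  1.96 -0.1   1.12  0.01]
(0.4688, 0.13, 0.11) delta [0.0017 0.0001 0.0515] turn [-0.    -0.001 -0.002]
(0.4688, 0.13, 0.029) delta [1.600e-03 1.000e-04 1.325e-01] turn [-0.    -0.001 -0.002]
```

Converted, 0.132 m / 0.75 = 0.176, 0.11 m / 0.75 = 0.1467.

Emit:
{"method": "move_arm", "body": {"force": 40, "plan": [{"delta_pos": [0.002,0,0.0533],"turn": [0,0,0],"fingers": 0},{"delta_pos": [0.002,0,0.1067],"turn": [0,0,0],"fingers": 0},{"delta_pos": [0.002,0,0.1467],"turn": [0,0,0],"fingers": 0},{"delta_pos": [0.002,0,0.176],"turn": [0,0,0],"fingers": 0},{"delta_pos": [0.002,0,0.176],"turn": [0,0,0],"fingers": 0},{"delta_pos": [0.002,0,0.176],"turn": [0,0,0],"fingers": 0.2},{"delta_pos": [0.002,0,0.176],"turn": [0,0,0],"fingers": 1},{"delta_pos": [0.002,0,0.176],"turn": [0,0,0],"fingers": 1},{"delta_pos": [0.002,0,0.176],"turn": [0,0,0],"fingers": 1},{"delta_pos": [0.002,0,0.176],"turn": [0,0,0],"fingers": 1}]}}

```text
clock: 24.88
position: [0.4695, 0.1308, 0.0307]
ee_rot: [0.605, 0.796, 0.001, -0.0]
ft_force: [-1.3, -0.3, 5.8]
grip_width: 0.671
grasp_force: 41.7
```

```bash
python3 -c "
from g import go
go((.4688,.130,.16),(.632,-.212,.16))"
```

```text
clock 24.875 at [0.4695 0.1308 0.0307] grip 0.671 f [-1.3 -0.3  5.8] q [-1.11  0.37  0.85  2.07 -0.37  0.86  0.23]
(0.4688, 0.13, 0.16) delta [-0.0004 -0.0007 -0.1293] turn [ 0.001 -0.002 -0.   ]
(0.632, -0.212, 0.16) delta [-0.3735  0.0653 -0.1298] turn [ 0.001 -0.002  0.594]
```

Converted, -0.373 m / 0.75 = -0.4973, -0.13 m / 0.75 = -0.1733, 0.594 rad / 6.2832 = 0.0945.

Emit:
{"method": "move_arm", "body": {"plan": [{"delta_pos": [0,0,-0.0533],"turn": [0,0,0],"fingers": 1},{"delta_pos": [0,0,-0.12],"turn": [0,0,0],"fingers": 1},{"delta_pos": [0,0,-0.1733],"turn": [0,0,0],"fingers": 1},{"delta_pos": [-0.4973,0.0867,-0.1733],"turn": [0,0,0.0945],"fingers": 1},{"delta_pos": [-0.4973,0.0867,-0.1733],"turn": [0,0,0.0945],"fingers": 1},{"delta_pos": [-0.4973,0.0867,-0.1733],"turn": [0,0,0.0945],"fingers": 1},{"delta_pos": [-0.4973,0.0867,-0.1733],"turn": [0,0,0.0945],"fingers": 1},{"delta_pos": [-0.4973,0.0867,-0.1733],"turn": [0,0,0.0945],"fingers": 1},{"delta_pos": [-0.4973,0.0867,-0.1733],"turn": [0,0,0.0945],"fingers": 1},{"delta_pos": [-0.4973,0.0867,-0.1733],"turn": [0,0,0.0945],"fingers": 1},{"delta_pos": [-0.4973,0.0867,-0.1733],"turn": [0,0,0.0945],"fingers": 1},{"delta_pos": [-0.4973,0.0867,-0.1733],"turn": [0,0,0.0945],"fingers": 1}]}}

```text
clock: 26.38
position: [0.6313, -0.2096, 0.1595]
ee_rot: [0.811, 0.585, 0.0, -0.001]
ft_force: [-0.2, 0.6, -3.2]
grip_width: 0.667
grasp_force: 45.0
```

```bash
python3 -c "
from g import go
go((.632,-.212,.07))"
```

```text
clock 26.375 at [ 0.6313 -0.2096  0.1595] grip 0.667 f [-0.2  0.6 -3.2] q [-0.4   0.65  0.97  1.49 -0.55  1.29  0.31]
(0.632, -0.212, 0.07) delta [-0.0022  0.0015  0.0894] turn [-0.001 -0.001  0.002]
```

Converted, 0.12 m / 0.75 = 0.16, -0.002 m / 0.75 = -0.0027.

Emit:
{"method": "move_arm", "body": {"plan": [{"delta_pos": [-0.0027,0.0013,0.0533],"turn": [0,0,0],"fingers": 1},{"delta_pos": [-0.0027,0.0013,0.1067],"turn": [0,0,0],"fingers": 1},{"delta_pos": [-0.0027,0.0013,0.1333],"turn": [0,0,0],"fingers": 1},{"delta_pos": [-0.0027,0.0013,0.1533],"turn": [0,0,0],"fingers": 1},{"delta_pos": [-0.0027,0.0013,0.16],"turn": [0,0,0],"fingers": 1},{"delta_pos": [-0.0027,0.0013,0.16],"turn": [0,0,0],"fingers": 1},{"delta_pos": [-0.0027,0.0013,0.16],"turn": [0,0,0],"fingers": 1}]}}

```text
clock: 27.25
position: [0.6317, -0.2142, 0.0402]
ee_rot: [0.812, 0.584, 0.0, 0.0]
ft_force: [-0.3, -0.1, -2.7]
grip_width: 0.67
grasp_force: 45.1
```

```bash
python3 -c "
from g import go
go((.632,-.212,.0347))
from look import look
look('d1',(.632,-.212,.03))"
```

```text
clock 27.25 at [ 0.6317 -0.2142  0.0402] grip 0.67 f [-0.3 -0.1 -2.7] q [-0.34  0.77  0.88  1.57 -0.64  1.1   0.37]
(0.632, -0.212, 0.0347) delta [ 0.0022 -0.0004  0.0055] turn [ 0.001 -0.    -0.   ]
top crop origin 313 94
side crop origin 191 113
```

View pics/d1.png

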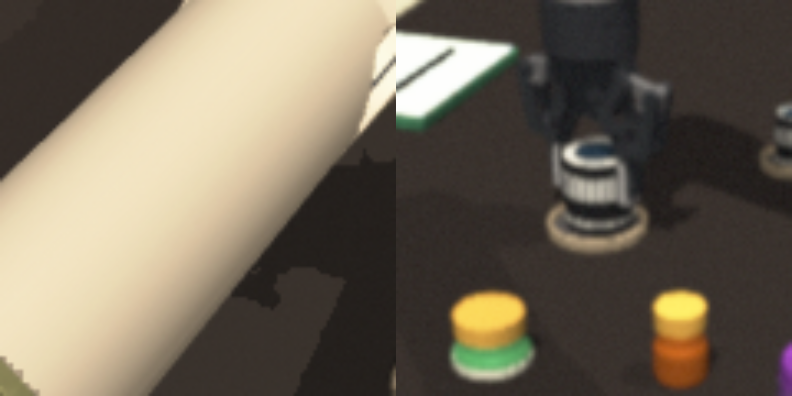

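The side crop shows lens d inside cup d's rim at (597,220), and both jars untouched at (490,335) and (680,340).

Converted, 0.006 m / 0.75 = 0.008, 0.0055 m / 0.75 = 0.0073.

Emit:
{"method": "move_arm", "body": {"plan": [{"delta_pos": [0.0027,0,0.0027],"turn": [0,0,0],"fingers": 1},{"delta_pos": [0.0027,0,0.0053],"turn": [0,0,0],"fingers": 1},{"delta_pos": [0.0027,0,0.0073],"turn": [0,0,0],"fingers": 1},{"delta_pos": [0.0027,0,0.008],"turn": [0,0,0],"fingers": 1},{"delta_pos": [0.0027,0,0.008],"turn": [0,0,0],"fingers": 1}]}}

```text
clock: 27.98
position: [0.632, -0.2118, 0.0348]
ee_rot: [0.812, 0.584, 0.0, -0.001]
ft_force: [-7.0, 3.3, 14.0]
grip_width: 0.67
grasp_force: 46.9
```

Converted, -0.2 m / 0.75 = -0.2667, -0.18 m / 0.75 = -0.24.

Emit:
{"method": "move_arm", "body": {"plan": [{"delta_pos": [0,0,0],"turn": [0,0,0],"fingers": 0.25},{"delta_pos": [0,0,0],"turn": [0,0,0],"fingers": 0.1},{"delta_pos": [0,0,0],"turn": [0,0,0],"fingers": 0},{"delta_pos": [0,0,0],"turn": [0,0,0],"fingers": 0},{"delta_pos": [0,0,-0.0267],"turn": [0,0,0],"fingers": 0},{"delta_pos": [0,0,-0.08],"turn": [0,0,0],"fingers": 0},{"delta_pos": [0,0,-0.16],"turn": [0,0,0],"fingers": 0},{"delta_pos": [0,0,-0.24],"turn": [0,0,0],"fingers": 0},{"delta_pos": [0.2667,0,-0.2667],"turn": [0,0,0],"fingers": 0},{"delta_pos": [0.2667,0,-0.2667],"turn": [0,0,0],"fingers": 0},{"delta_pos": [0.2667,0,-0.2667],"turn": [0,0,0],"fingers": 0},{"delta_pos": [0.2667,0,-0.2667],"turn": [0,0,0],"fingers": 0}]}}

```text
clock: 29.48
position: [0.697, -0.0164, 0.2344]
ee_rot: [0.81, 0.587, 0.001, -0.001]
ft_force: [-0.8, -0.8, 0.0]
grip_width: 0.998
grasp_force: 0.0
```

```bash
python3 - <<'E'
from workcell import *
import cv2,numpy as np
o=get_obs();print(o["clock"],o["position"],o["ft_force"])
cv2.imwrite("pics/fin.png",np.vstack([camera(n)["color"][a:b,:,::-1] for n,a,b in(("top",100,300),("side",120,400))]))
E
```

```text
29.475 [ 0.69698206 -0.01644367  0.23442086] [-0.81642775 -0.82568529  0.02375307]
```

View pics/fin.png

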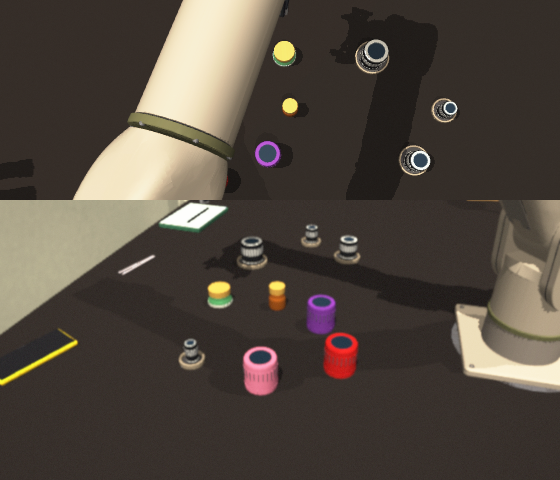

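All four lenses stand upright in their cups: d (252,252), b (311,236), c (347,249) and a (191,355) in the side part. The jars and decoys have not moved, and the arm is clear of everything.

```bash
python3 -c "
from workcell import hand_in
print(hand_in())"
```

```text
the job is handed in; nothing more can be done
None
```

All four lenses stand upright, glass face up, on the floors of their own cups, with both jars where they were; the job was handed in at about 29.5 s.

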